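# Put the plank kit back and load the charger

## Task

Put each thing on the plank back in its own holder: the ring spanner lying flat between the end walls of its long cradle, and each of the two steel sockets standing upright in the round cup of its own size. Slide the hood of the white charger aside, stand the battery pack upright in the bay beneath it, down on the bay floor, and slide the hood fully back over it. Do these in any order, and let go of everything at the end.

Things in the scene. Friction and masses are not known exactly. Their poses are not given: they have to be found in the camera images.
- battery: Battery pack: upright black plastic block, 36 (x) x 56 (y) x 46 (z) mm, 0.2 kg, with a thin grey band and two brass contacts on top. Starts standing upright. Origin at the centre of its underside, z up. May stand in the bay either way round (half a turn does not matter).
- socket_large: Large steel impact socket: upright round cylinder, 40 mm diameter, 48 mm tall, about 0.28 kg, dark hexagon on its top. Origin at the centre of its underside, z up.
- socket_small: Small steel impact socket: upright round cylinder, 26 mm diameter, 42 mm tall, about 0.11 kg, dark hexagon on its top. Origin at the centre of its underside, z up.
- spanner: Steel double-ended ring spanner lying flat: 150 mm long along its x, equal rings 28 mm across and 12 mm high at both ends, shank 12 mm wide (y), from 2 to 10 mm above the underside; 0.12 kg. Origin at mid-length, at the underside, z up. Either way round is right.
- charger: White charger box, fixed: 90 (x) x 155 (y) mm, its flat deck 35 mm high. Origin at the centre of its underside. The battery bay is a rectangular pocket 46 (x) x 66 (y) mm, its centre at x = 0, y = -35 mm, its floor 15 mm above the origin (20 mm below the deck). A seated battery stands 26 mm above the deck. The bay is covered by the grey hood at the start.
- hood (a joint): Slide of the grey hood on the charger, in m: 0 = closed, centred over the bay; 0.070 = fully open, shifted along the charger's +y, leaving the bay clear. Starts between 0 and 0.02. It stays where it is left; about 1.5 N of friction. The hood is a tunnel 68 (x) x 66 (y) mm, open at both y ends, roof top 36 mm above the deck (6 mm over a seated battery at its underside).
- hood_tab (a point): Top centre of the upright black grip tab on the hood roof, 91 mm above the underside of the charger: the tab is 34 mm wide along the charger's x, 10 mm thick along its y, 20 mm tall. It moves with the hood; with the hood closed it is above the bay centre.
- cradle: Grey plastic spanner cradle, fixed: base plate 190 (x) x 50 (y) x 5 (z) mm with walls up to 17 mm above the plank round both ends only; the middle 112 mm is open at the sides. Inside the walls it is 166 mm long and 38 mm wide. Origin at the centre of its underside; its floor is 5 mm above that.
- cup_large: Large grey round cup, fixed: 60 mm outside, 50 mm inside diameter, 16 mm tall, floor 4 mm above its origin. Origin at the centre of its underside. For the large socket.
- cup_small: Small grey round cup, fixed: 46 mm outside, 36 mm inside diameter, 16 mm tall, floor 4 mm above its origin. Origin at the centre of its underside. For the small socket.

How it is judged:
At the end, for the whole second after the job is handed in: Hood within 6 mm of shut; battery upright in the bay (12 mm each way, under 5 mm off its floor); spanner flat in the cradle (12 mm, 0.15 rad, under 4 mm off its floor); each socket upright in the cup of its size (10 mm, under 5 mm off its floor); tilts under 0.12 to 0.15 rad; all released, at rest (value of joint hood below 0.006 m and x of battery in the frame of charger between -0.012 and 0.012 m and y of battery in the frame of charger between -0.047 and -0.023 m and z of battery in the frame of charger below 0.02 m and angle between battery's own z axis and vertical below 0.15 rad and horizontal distance between spanner and cradle below 0.012 m and z of spanner in the frame of cradle below 0.009 m and angle between the x axis of spanner and the x axis of cradle, either way round below 0.15 rad and horizontal distance between socket_large and cup_large below 0.01 m and z of socket_large in the frame of cup_large below 0.009 m and angle between each of socket_large, socket_small's own z axis and vertical below 0.12 rad and horizontal distance between socket_small and cup_small below 0.01 m and z of socket_small in the frame of cup_small below 0.009 m and linear speed of each of battery, spanner, socket_large, socket_small below 0.015 m/s); the robot touches nothing.
It also fails if it takes over 144 s, if anything falls off the work surface, if the arm or the gripper's body presses on something with over 40 N, if the wrist force passes 120 N, or if a joint passes its speed limit or range.

## Robot

A 6-joint arm with a two-finger parallel gripper is mounted at the origin on the work surface. World frame = base frame: x ahead of the robot, y to its left, z up, the work surface at z = 0. Lengths are in m, angles in rad, forces in N, time in s.
With the tool pointing down it reaches from about 0.375 to 0.9 m from the base axis. Payload 3.1 kg.
Tool frame: the origin (TCP) lies on the centre line of the jaws, within the pads' length; the fingertips stand 22 mm ahead of it and the grasp point (between the pads) lies 3 mm ahead of it; z points along the fingers, y is the line along which they close (so a half turn about z gives the same grasp; the last joint's range is limited). The gripper opens to 85 mm and grips with 20 to 120 N. Pads are 22 mm wide; open, the fingers measure 114 mm over their backs; the gripper's body (76 mm by 85 mm) begins 54 mm behind the grasp point. The pads swing forward as they close: fully open they stand 13 mm farther back than shut.
Start: joints at [-1.482, 0.527, 1.433, -0, 1.181, -0.178], TCP at [0.165, -0.603, 0.253] pointing down, gripper open.
Joint ranges: [-3.08, 3.08], [-0.75, 2.2], [0.22, 2.44], [-1.43, 4.57], [0, 2.65], [-2.85, 2.85]. Speed limits (rad/s): [2.79, 2.79, 3.14, 3.14, 3.14, 3.14].

## Interface

Orientations are given as a unit quaternion [x, y, z, w].
In Python, from station import sense, eyes, job gives the robot as it stands.
- The arm moves only by the tool send_path, called by a JSON object that holds its "name" and its "arguments", one argument or row to a line. Schema: {"type":"object","properties":{"steps":{"type":"array","items":{"type":"array","items":{"type":"number"},"minItems":5,"maxItems":5},"minItems":1,"maxItems":20},"force":{"type":"number"},"only":{"type":"string"},"quiet":{"type":"boolean"},"lines":{"type":"string"}},"required":["steps"],"additionalProperties":false}. steps is a list of rows, 1 to 20 of them, each of 5 numbers: dx, dy, dz in m, then a turn about the tool's z in rad, then the opening from 0.0 (shut) to 1.0 (fully open); each row is the pose to reach, as a shift and turn from the pose commanded when the call began, along the tool's axes at that moment; what a row does not reach only later rows make up. A row lasts 1/10 s, in which the tool goes at most 0.05 m and 0.15 rad, less where a joint would pass 70% of its speed; a pose out of reach is approached as far as the arm can. The fingers move at their own pace and stop on an object; force is the grip in N (left out, the last holds). Time passes only in rows, so rows that do not move let the fingers close. The tool returns the time, the measured TCP pose, the force, the opening and the grip force at its end. only (a regular expression) keeps the lines of the reply that match it, lines (a string "A,B") keeps lines A to B, and quiet returns only ok. Input that does not fit is refused with a message, and nothing moves.
- sense(): the state, without advancing time (a new reading comes with each control period).
- eyes.snapshot(name): name is "scene" or "side" or "wrist"; returns a dict with "pixels" (400x640x3 uint8, red, green, blue), "range_z" (400x640 float32, m along the optical axis (not along the pixel's ray), 0 where there is no reading), "fov_y" (degrees; the focal length in pixels is half the picture's height over the tangent of half this angle, whatever the lens; pixels are square), "cx", "cy" (the principal point, pixels), "R" (3x3) and "t" (3): a world point X has camera coordinates R X + t; the wrist camera has in their place "hand_eye" (4x4, takes a point from camera to tool coordinates, whose origin is the TCP and whose axes are the flange's). Camera axes: x right, y down, z forward; pixel columns grow to the right and rows downward; lengths in m; the calibration is good to about 2 mm. A picture is of the moment at which its call begins: read the wrist's pose just before it.
- job.sign_off(): hands the job in; it is judged then, once.
The state is a dict: "t": time; "q": joint angles; "qd": joint speeds; "tau": joint torques, N m; "tcp_pos": TCP position; "tool_rot": TCP orientation; "force": force on the tool from outside, world axes, zero at the start; "ft_torque": the same for the moment, N m; "finger_gap": opening from 0.0 (shut) to 1.0 (fully open); "gripper_force": force on a finger pad.
Only numpy, scipy, OpenCV 4.12 (cv2) and the standard library are available. Lean on these libraries where they do the work, as an engineer would, in place of code of your own. Each camera call takes 0.05 s, during which the arm holds its last target. There are 200 camera calls.

## Working session

There is one attempt and no reset: what is moved stays moved. The work goes in short steps, Python scripts to look and compute and a tool call to move; the robot and the scene stay as the last step left them, time stands still between calls to the robot, and variables do not carry over. Pictures are saved under pics/ and viewed, at most 14 in all, crops included, and the job is handed in when it is done.

```bash
ls; mkdir -p pics
```

Create h.py:
```python
import numpy as np, cv2
from station import sense, eyes
from scipy.spatial.transform import Rotation as Ro
def snap(name):
    s=sense(); d=eyes.snapshot(name)
    f=d["pixels"].shape[0]/2/np.tan(np.radians(d["fov_y"])/2); d["f"]=f
    if name=="wrist":
        T=np.eye(4);T[:3,:3]=Ro.from_quat(s["tool_rot"]).as_matrix();T[:3,3]=s["tcp_pos"]
        M=T@np.array(d["hand_eye"]); d["C"]=M[:3,3]; d["A"]=M[:3,:3]
    else:
        R=np.array(d["R"]);d["A"]=R.T;d["C"]=-R.T@np.array(d["t"])
    return d
def save(d,n): cv2.imwrite(f"pics/{n}.png",cv2.cvtColor(d["pixels"],cv2.COLOR_RGB2BGR))
def ray(d,u,v): return d["A"]@np.array([(u-d["cx"])/d["f"],(v-d["cy"])/d["f"],1.])
def onplane(d,u,v,z):
    r=ray(d,u,v); return d["C"]+r*(z-d["C"][2])/r[2]
def cloud(d):
    v,u=np.mgrid[0:d["range_z"].shape[0],0:d["range_z"].shape[1]]
    z=d["range_z"]; P=np.stack([(u-d["cx"])/d["f"]*z,(v-d["cy"])/d["f"]*z,z],-1)
    P=P@d["A"].T+d["C"]; P[z==0]=np.nan; return P
```

Run:
```python
from h import *
s=sense();print(s)
for n in("scene","side","wrist"):
    d=snap(n);save(d,n+"0");print(n,d["C"],d["A"][:,2],d["f"],d["cx"],d["cy"],(d["range_z"]>0).mean())
    np.savez("pics/"+n+"0.npz",**{k:d[k] for k in("pixels","range_z","C","A","f","cx","cy")})
```

```text
pics
{'t': 0.0, 'q': array([-1.48150421e+00,  5.28467023e-01,  1.43393438e+00, -2.93597180e-05,
        1.18141044e+00, -1.78485682e-01]), 'qd': array([-0.00010069, -0.00032787, -0.0014868 , -0.00028106,  0.00094268,
       -0.00094279]), 'tau': array([-1.15731207e-03, -4.42354882e+01, -1.78021771e+01, -3.29963386e-04,
        8.14410334e-03, -1.11546331e-05]), 'tcp_pos': array([ 0.16533539, -0.60201932,  0.25232285]), 'tool_rot': array([ 9.91048907e-01,  1.33494695e-01,  3.59067367e-05, -1.10909792e-03]), 'force': array([ 0.37388801,  0.58440666, -0.25764064]), 'ft_torque': array([-0.02488034,  0.03876767,  0.05901998]), 'gripper_force': 0.0, 'finger_gap': 1.00281450393918}
scene [ 0.94531069 -0.21164223  0.68510026] [-0.53538798  0.27391183 -0.79895683] 401.8345295884849 322.5854123090286 195.43901351912226 0.996015625
side [0.26342124 0.5775726  0.51846502] [ 0.34470195 -0.75862639 -0.5528712 ] 366.2006597207727 323.5996476380526 201.3815161625975 0.99612109375
wrist [ 0.23517634 -0.58347255  0.37307232] [-0.27505131 -0.07433089 -0.95855187] 289.74531096087253 318.5382324729395 199.36592563490808 0.99601953125
```

View pics/scene0.png

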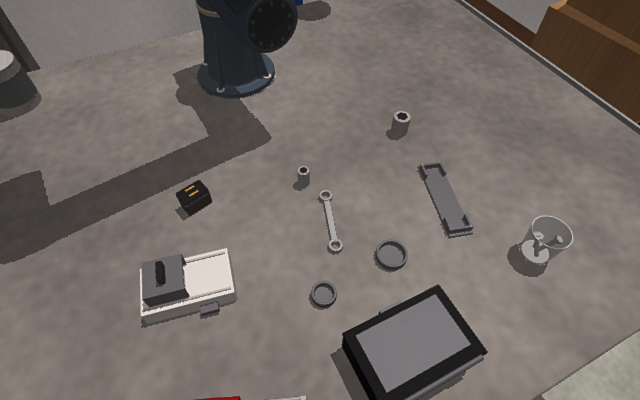

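View pics/side0.png

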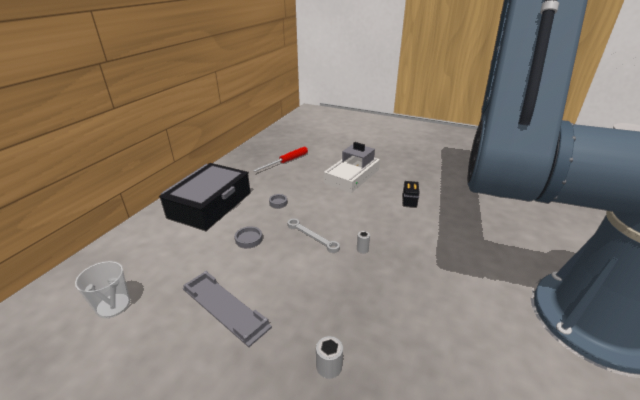

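The scene view shows the battery at about (193,196), the charger at (187,285) with its tab at (160,272), and the spanner from (325,196) to (336,245). The small socket is at (303,175), the large socket at (401,120), the cradle at (445,200), the large cup at (391,254) and the small cup at (323,294). The side view shows the same layout; the box, glass and screwdriver are clutter.

Create meas.py:
```python
from h import *
def load(n): 
    z=np.load(f"pics/{n}.npz"); return {k:z[k] for k in z}
d=load("scene0"); P=cloud(d); 
boxes=dict(battery=(170,175,220,220),charger=(130,240,245,330),small=(292,160,314,192),large=(388,106,416,142),spanner=(314,184,348,258),cradle=(412,156,480,242),cupL=(370,234,412,276),cupS=(305,277,342,312))
def rect(Q): 
    (c,s,a)=cv2.minAreaRect((Q*1000).astype(np.float32)); return np.round(c,1),np.round(s,1),round(a,1)
for n,(a,b,c,e) in boxes.items():
    q=P[b:e,a:c].reshape(-1,3); print(n,"zpct",np.round(np.nanpercentile(q[:,2],[2,20,50,80,95,99]),4))
    lv=dict(battery=(.040,.052),charger=(.030,.040),small=(.037,.048),large=(.043,.054),spanner=(.006,.016),cradle=(.003,.02),cupL=(.012,.02),cupS=(.012,.02))[n]
    k=q[(q[:,2]>lv[0])&(q[:,2]<lv[1])]; print("   rect",rect(k[:,:2]),len(k),"circ",[np.round(x,1) if not np.isscalar(x) else x for x in cv2.minEnclosingCircle((k[:,:2]*1000).astype(np.float32))])
    if n=="charger":
        for l in((.06,.075),(.085,.097)):
            k=q[(q[:,2]>l[0])&(q[:,2]<l[1])]; print("   lvl",l,rect(k[:,:2]),len(k))
```

```bash
python3 meas.py
```

```text
battery zpct [-0.0043 -0.0027 -0.0013  0.0355  0.0444  0.0456]
   rect (array([ 388.2, -222.8]), array([36.6, 56.2]), 16.3) 404 circ [array([ 388.5, -223.1]), 30.782203674316406]
charger zpct [-0.0041 -0.0023  0.0119  0.0357  0.0696  0.0875]
   rect (array([ 567.5, -285.7]), array([155.3,  92.5]), 79.5) 2638 circ [array([ 567.4, -285.3]), 88.78557586669922]
   lvl (0.06, 0.075) (array([ 562.1, -314.8]), array([66.6, 70. ]), 79.6) 1439
   lvl (0.085, 0.097) (array([ 562.4, -314.5]), array([10.6, 33.6]), 82.1) 129
small zpct [-0.0044 -0.0029 -0.0015  0.0249  0.0404  0.0419]
   rect (array([434.9,   1.4]), array([23.2, 25.3]), 64.5) 96 circ [array([434.9,   2.3]), 13.12389087677002]
large zpct [-0.0047 -0.003  -0.0013  0.0357  0.0465  0.0478]
   rect (array([391.7, 276.8]), array([36.5, 38.2]), 24.6) 157 circ [array([391.7, 277.1]), 20.311477661132812]
spanner zpct [-0.0046 -0.003  -0.0018  0.0006  0.009   0.0109]
   rect (array([551.1,   6.8]), array([ 26.9, 148.5]), 72.2) 398 circ [array([551.7,   8.6]), 74.2496337890625]
cradle zpct [-0.0046 -0.003  -0.0016  0.0027  0.0103  0.0152]
   rect (array([606.1, 250. ]), array([ 51.8, 190.1]), 74.5) 1011 circ [array([605.5, 247.7]), 96.9317398071289]
cupL zpct [-0.0043 -0.0026 -0.0007  0.0038  0.0138  0.015 ]
   rect (array([674.9,  74.2]), array([58.7, 57.8]), 60.2) 203 circ [array([674.9,  74.3]), 30.161500930786133]
cupS zpct [-0.004  -0.0025 -0.0008  0.0065  0.014   0.0154]
   rect (array([687.5, -76.7]), array([45.1, 42.9]), 86.7) 185 circ [array([688. , -76.7]), 22.662845611572266]
```

Create to.py:
```python
# usage: to.py x y z psi_deg  -> shift in tool axes from the measured pose
import sys; from h import *
def to(x,y,z,psi):
    s=sense(); R=Ro.from_quat(s["tool_rot"]).as_matrix(); dl=R.T@(np.array([x,y,z])-s["tcp_pos"])
    p0=np.degrees(np.arctan2(R[1,0],R[0,0])); t=np.radians((p0-psi+180)%360-180)
    print("t",round(s["t"],2),"psi",round(p0,2),"tilt",round(np.degrees(np.arccos(-R[2,2])),2),"q6",round(s["q"][5],2),"d",np.round(dl,4),"turn",round(t,3),"gap",round(s["finger_gap"],3),"F",np.round(s["force"],1))
if __name__=="__main__": to(*map(float,sys.argv[1:]))
```

Run:
```python
from meas import *
print("----side")
d=load("side0");P=cloud(d).reshape(-1,3)
C=dict(battery=(388,-223,40,.036,.052),charger=(567,-286,95,.030,.040),hood=(562,-315,60,.06,.075),tab=(562,-315,40,.085,.097),small=(435,2,22,.035,.048),large=(392,277,30,.041,.054),spanner=(551,8,82,.005,.016),cradle=(606,250,100,.0025,.02),cupL=(675,74,36,.011,.02),cupS=(688,-77,30,.011,.02))
for n,(x,y,r,a,b) in C.items():
    k=P[(np.hypot(P[:,0]-x/1e3,P[:,1]-y/1e3)<r/1e3)&(P[:,2]>a)&(P[:,2]<b)]; c=cv2.minEnclosingCircle((k[:,:2]*1000).astype(np.float32)); print(n,rect(k[:,:2]),len(k),np.round(c[0],1),round(c[1],1),np.round(np.percentile(k[:,2],[50,98]),4))
x=P[(abs(P[:,0]-.5)<.02)&(abs(P[:,1]+.1)<.03)];print("plank z",np.nanmedian(x[:,2]))
```

```bash
python3 to.py .562 -.314 .17 -10.5
```

```text
battery zpct [-0.0043 -0.0027 -0.0013  0.0355  0.0444  0.0456]
   rect (array([ 388.2, -222.8]), array([36.6, 56.2]), 16.3) 404 circ [array([ 388.5, -223.1]), 30.782203674316406]
charger zpct [-0.0041 -0.0023  0.0119  0.0357  0.0696  0.0875]
   rect (array([ 567.5, -285.7]), array([155.3,  92.5]), 79.5) 2638 circ [array([ 567.4, -285.3]), 88.78557586669922]
   lvl (0.06, 0.075) (array([ 562.1, -314.8]), array([66.6, 70. ]), 79.6) 1439
   lvl (0.085, 0.097) (array([ 562.4, -314.5]), array([10.6, 33.6]), 82.1) 129
small zpct [-0.0044 -0.0029 -0.0015  0.0249  0.0404  0.0419]
   rect (array([434.9,   1.4]), array([23.2, 25.3]), 64.5) 96 circ [array([434.9,   2.3]), 13.12389087677002]
large zpct [-0.0047 -0.003  -0.0013  0.0357  0.0465  0.0478]
   rect (array([391.7, 276.8]), array([36.5, 38.2]), 24.6) 157 circ [array([391.7, 277.1]), 20.311477661132812]
spanner zpct [-0.0046 -0.003  -0.0018  0.0006  0.009   0.0109]
   rect (array([551.1,   6.8]), array([ 26.9, 148.5]), 72.2) 398 circ [array([551.7,   8.6]), 74.2496337890625]
cradle zpct [-0.0046 -0.003  -0.0016  0.0027  0.0103  0.0152]
 
[... 879 characters left out ...]
([433.9,   3.6]), array([24.4, 24.3]), 1.0) 106 [434.4   3.3] 12.8 [0.0422 0.0444]
large (array([391. , 278.4]), array([39., 39.]), 86.7) 578 [391.6 278.3] 20.4 [0.0487 0.0509]
spanner (array([549.7,   7.7]), array([ 28.6, 148.7]), 72.2) 364 [549.3   6.5] 74.3 [0.0104 0.0136]
cradle (array([607. , 261.8]), array([173.1, 195.3]), 83.9) 2740 [606.2 250.7] 99.2 [0.006  0.0184]
cupL (array([674. ,  75.6]), array([58.4, 61.3]), 54.1) 197 [675.1  75.4] 32.1 [0.0154 0.0177]
cupS (array([686.9, -74.8]), array([42.8, 45.6]), 29.4) 108 [687.3 -75.1] 23.3 [0.0158 0.0178]
plank z 0.00036558619819176963
t 0.15 psi 15.34 tilt 0.1 q6 -0.18 d [ 0.4588 -0.1728  0.083 ] turn 0.451 gap 1.003 F [ 0.6 -0.4  0.1]
```

Both views agree to within about 2 mm, and the sizes and heights match the given ones. First move: above the hood tab.

{"name": "send_path", "arguments": {
  "steps": [
    [0.459,-0.173,0.083,0.446,0.6],
    [0.459,-0.173,0.083,0.446,0.6],
    [0.459,-0.173,0.083,0.446,0.6],
    [0.459,-0.173,0.083,0.446,0.6],
    [0.459,-0.173,0.083,0.446,0.6],
    [0.459,-0.173,0.083,0.446,0.6],
    [0.459,-0.173,0.083,0.446,0.6],
    [0.459,-0.173,0.083,0.446,0.6],
    [0.459,-0.173,0.083,0.446,0.6],
    [0.459,-0.173,0.083,0.446,0.6],
    [0.459,-0.173,0.083,0.446,0.6],
    [0.459,-0.173,0.083,0.446,0.6],
    [0.459,-0.173,0.083,0.446,0.6],
    [0.459,-0.173,0.083,0.446,0.6],
    [0.459,-0.173,0.083,0.446,0.6]
  ],
  "force": 40
}}

```text
t: 1.65
tcp_pos: [0.5612, -0.3158, 0.1707]
tool_rot: [0.996, -0.09, 0.0, 0.0]
force: [0.5, -0.6, -0.4]
finger_gap: 0.6
gripper_force: 0.0
```

```bash
python3 to.py .562 -.314 .097 -10.2
```

```text
t 1.65 psi -10.35 tilt 0.02 q6 1.07 d [ 0.0004 -0.0019  0.0737] turn -0.003 gap 0.6 F [ 0.5 -0.6 -0.4]
```

{"name": "send_path", "arguments": {
  "steps": [
    [0,-0.002,0.035,0,0.6],
    [0,-0.002,0.065,0,0.6],
    [0,-0.002,0.074,0,0.6],
    [0,-0.002,0.074,0,0.6],
    [0,-0.002,0.074,0,0],
    [0,-0.002,0.074,0,0],
    [0,-0.002,0.074,0,0],
    [0,-0.002,0.074,0,0],
    [0,-0.002,0.074,0,0],
    [0,-0.002,0.074,0,0],
    [0,-0.002,0.074,0,0],
    [0,-0.002,0.074,0,0]
  ],
  "force": 30
}}

```text
t: 2.85
tcp_pos: [0.5635, -0.3134, 0.0981]
tool_rot: [0.996, -0.089, 0.001, 0.001]
force: [0.2, -0.4, 6.4]
finger_gap: 0.107
gripper_force: 32.3
```

```bash
python3 to.py .562 -.314 .097 -10.2
```

```text
t 2.85 psi -10.22 tilt 0.2 q6 1.07 d [-0.0014  0.0009  0.0011] turn -0.0 gap 0.107 F [ 0.2 -0.4  6.4]
```

{"name": "send_path", "arguments": {
  "steps": [
    [0,-0.015,0,0,0],
    [0,-0.03,0,0,0],
    [0,-0.045,0,0,0],
    [0,-0.055,0,0,0],
    [0,-0.060,0,0,0],
    [0,-0.064,0,0,0],
    [0,-0.064,0,0,0],
    [0,-0.064,0,0,0]
  ]
}}

```text
t: 3.65
tcp_pos: [0.5748, -0.2517, 0.0981]
tool_rot: [0.996, -0.089, 0.002, 0.002]
force: [-2.7, -4.6, 6.2]
finger_gap: 0.106
gripper_force: 32.3
```

```bash
python3 to.py .562 -.314 .097 -10.2
```

```text
t 3.65 psi -10.18 tilt 0.31 q6 1.16 d [-0.0016  0.0636  0.0013] turn 0.0 gap 0.106 F [-2.7 -4.6  6.2]
```

{"name": "send_path", "arguments": {
  "steps": [
    [0,0,0,0,0.4],
    [0,0,0,0,0.4],
    [0,0,0,0,0.4],
    [0,0,-0.03,0,0.6],
    [0,0,-0.07,0,0.85],
    [0,0,-0.08,0,0.85],
    [0,0,-0.08,0,0.85]
  ]
}}

```text
t: 4.35
tcp_pos: [0.575, -0.2497, 0.1782]
tool_rot: [0.996, -0.089, 0.002, 0.001]
force: [0.8, -0.1, 0.6]
finger_gap: 0.848
gripper_force: 0.0
```

```bash
python3 to.py .3877 -.222 .14 106.2
```

Run:
```python
from h import *
d=snap("scene");save(d,"scene1");P=cloud(d).reshape(-1,3)
for n,a,b in(("hood",.06,.075),("tab",.085,.097)):
    k=P[(np.hypot(P[:,0]-.574,P[:,1]+.252)<.06)&(P[:,2]>a)&(P[:,2]<b)];print(n,len(k),cv2.minAreaRect((k[:,:2]*1000).astype(np.float32)))
```

```text
t 4.35 psi -10.19 tilt 0.23 q6 1.16 d [-0.1894  0.0058  0.0375] turn -2.031 gap 0.848 F [ 0.8 -0.1  0.6]
hood 1376 ((573.2635498046875, -250.99822998046875), (66.12898254394531, 71.18351745605469), 79.44847106933594)
tab 119 ((573.9287109375, -251.1818389892578), (10.008952140808105, 33.924652099609375), 79.40241241455078)
```

Hood is open: about 65 mm of travel, so roughly 70 mm in all.

{"name": "send_path", "arguments": {
  "steps": [
    [-0.189,0.006,0.037,-2.031,0.85],
    [-0.189,0.006,0.037,-2.031,0.85],
    [-0.189,0.006,0.037,-2.031,0.85],
    [-0.189,0.006,0.037,-2.031,0.85],
    [-0.189,0.006,0.037,-2.031,0.85],
    [-0.189,0.006,0.037,-2.031,0.85],
    [-0.189,0.006,0.037,-2.031,0.85],
    [-0.189,0.006,0.037,-2.031,0.85],
    [-0.189,0.006,0.037,-2.031,0.85],
    [-0.189,0.006,0.037,-2.031,0.85],
    [-0.189,0.006,0.037,-2.031,0.85],
    [-0.189,0.006,0.037,-2.031,0.85],
    [-0.189,0.006,0.037,-2.031,0.85],
    [-0.189,0.006,0.037,-2.031,0.85],
    [-0.189,0.006,0.037,-2.031,0.85],
    [-0.189,0.006,0.037,-2.031,0.85],
    [-0.189,0.006,0.037,-2.031,0.85]
  ]
}}

```text
t: 6.1
tcp_pos: [0.3865, -0.2215, 0.1387]
tool_rot: [0.601, 0.799, 0.0, -0.001]
force: [-0.2, 0.3, 0.4]
finger_gap: 0.846
gripper_force: 0.0
```

```bash
python3 to.py .3877 -.222 .044 106.2
```

```text
t 6.1 psi 106.09 tilt 0.09 q6 -1.05 d [-0.001   0.0011  0.0947] turn -0.002 gap 0.846 F [-0.2  0.3  0.4]
```

{"name": "send_path", "arguments": {
  "steps": [
    [-0.001,0.001,0.045,0,0.85],
    [-0.001,0.001,0.08,0,0.85],
    [-0.001,0.001,0.0945,0,0.85],
    [-0.001,0.001,0.0945,0,0.85],
    [-0.001,0.001,0.0945,0,0.2],
    [-0.001,0.001,0.0945,0,0.2],
    [-0.001,0.001,0.0945,0,0.2],
    [-0.001,0.001,0.0945,0,0.2],
    [-0.001,0.001,0.0945,0,0.2],
    [-0.001,0.001,0.0945,0,0.2],
    [-0.001,0.001,0.0945,0,0.2],
    [-0.001,0.001,0.0945,0,0.2]
  ],
  "force": 40
}}

```text
t: 7.3
tcp_pos: [0.3886, -0.223, 0.046]
tool_rot: [0.601, 0.799, -0.0, 0.001]
force: [-0.8, 1.2, 7.9]
finger_gap: 0.41
gripper_force: 41.7
```

```bash
python3 to.py .3877 -.222 .14 106.2
```

```text
t 7.3 psi 106.16 tilt 0.14 q6 -1.05 d [ 0.001  -0.0005 -0.094 ] turn -0.001 gap 0.41 F [-0.8  1.2  7.9]
```

{"name": "send_path", "arguments": {
  "steps": [
    [0,0,-0.04,0,0.2],
    [0,0,-0.08,0,0.2],
    [0,0,-0.12,0,0.2],
    [0,0,-0.12,0,0.2]
  ]
}}

```text
t: 7.7
tcp_pos: [0.3904, -0.2244, 0.1692]
tool_rot: [0.601, 0.8, -0.001, 0.006]
force: [0.6, -0.7, -4.1]
finger_gap: 0.417
gripper_force: 41.3
```

```bash
python3 to.py .5612 -.3193 .165 79.8
```

```text
t 7.7 psi 106.17 tilt 0.64 q6 -1.05 d [-0.1386  0.1376  0.0063] turn 0.46 gap 0.417 F [ 0.6 -0.7 -4.1]
```

{"name": "send_path", "arguments": {
  "steps": [
    [-0.139,0.138,0.006,0.46,0.2],
    [-0.139,0.138,0.006,0.46,0.2],
    [-0.139,0.138,0.006,0.46,0.2],
    [-0.139,0.138,0.006,0.46,0.2],
    [-0.139,0.138,0.006,0.46,0.2],
    [-0.139,0.138,0.006,0.46,0.2],
    [-0.139,0.138,0.006,0.46,0.2],
    [-0.139,0.138,0.006,0.46,0.2],
    [-0.139,0.138,0.006,0.46,0.2],
    [-0.139,0.138,0.006,0.46,0.2]
  ]
}}

```text
t: 8.7
tcp_pos: [0.5589, -0.3174, 0.1591]
tool_rot: [0.767, 0.641, -0.0, -0.0]
force: [0.8, -0.1, -1.6]
finger_gap: 0.41
gripper_force: 41.3
```

```bash
python3 to.py .5612 -.3193 .085 79.8
```

Run:
```python
from h import *
d=snap("scene");save(d,"scene2");cv2.imwrite("pics/c2.png",cv2.resize(cv2.imread("pics/scene2.png")[180:340,90:290],None,fx=3,fy=3))
d=snap("wrist");save(d,"wrist2")
```

```text
t 8.7 psi 79.79 tilt 0.0 q6 -0.51 d [-0.0015  0.0026  0.0741] turn -0.0 gap 0.41 F [ 0.8 -0.1 -1.6]
```

View pics/c2.png

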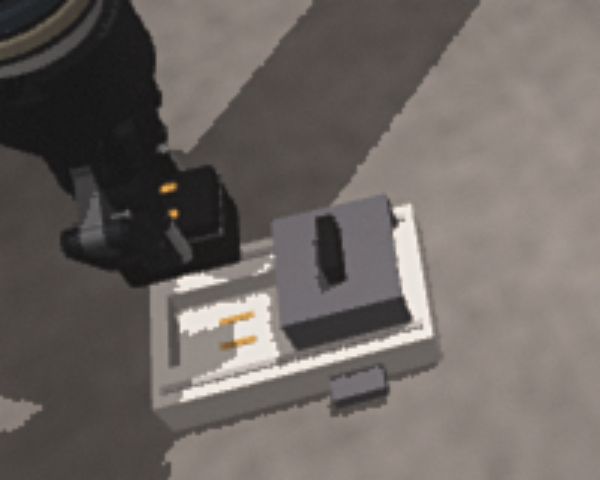

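View pics/wrist2.png

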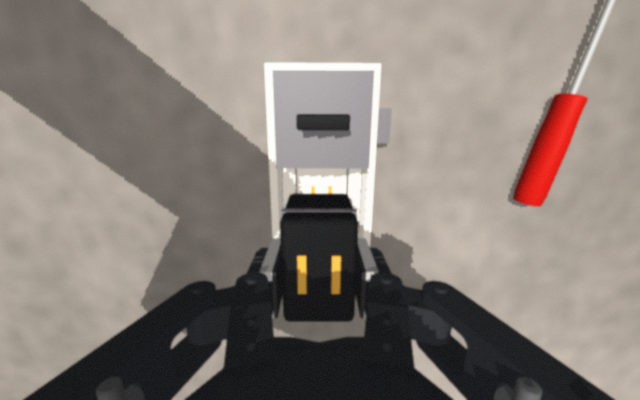

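The crop shows the battery (180,225 in the crop) held upright over the clear bay, with the hood fully aside. In the wrist view it lies square with the charger, centred near column 320.

Run:
```python
from h import *
s=sense();print(s["tcp_pos"])
for n in("scene","wrist"):
    d=snap(n);P=cloud(d).reshape(-1,3);c=d["pixels"].reshape(-1,3).astype(int)
    k=P[(np.hypot(P[:,0]-s["tcp_pos"][0],P[:,1]-s["tcp_pos"][1])<.036)&(abs(P[:,2]-s["tcp_pos"][2])<.012)]
    br=(c[:,0]-c[:,2]>60)&(np.hypot(P[:,0]-s["tcp_pos"][0],P[:,1]-s["tcp_pos"][1])<.036)
    print(n,len(k),cv2.minAreaRect((k[:,:2]*1000).astype(np.float32)),"brass",br.sum(),P[br].mean(0), P[br][:,2].std())
```

```text
[ 0.55914921 -0.3175706   0.15913476]
scene 549 ((564.1959838867188, -308.576416015625), (52.4662971496582, 48.20064926147461), 6.496822357177734) brass 74 [ 0.55935337 -0.31636277  0.05635627] 0.06560675437089562
wrist 9869 ((558.993408203125, -317.79913330078125), (56.57807540893555, 62.83903884887695), 79.7522964477539) brass 851 [ 0.55927519 -0.31733992  0.1496218 ] 0.03592362647128248
```

{"name": "send_path", "arguments": {
  "steps": [
    [-0.0015,0.0025,0,0,0.2],
    [-0.0015,0.0025,0.03,0,0.2],
    [-0.0015,0.0025,0.05,0,0.2],
    [-0.0015,0.0025,0.06,0,0.2],
    [-0.0015,0.0025,0.065,0,0.2],
    [-0.0015,0.0025,0.065,0,0.2],
    [-0.0015,0.0025,0.065,0,0.2]
  ]
}}

```text
t: 9.6
tcp_pos: [0.5622, -0.3201, 0.0947]
tool_rot: [0.767, 0.641, 0.0, 0.001]
force: [0.2, -0.0, -1.9]
finger_gap: 0.414
gripper_force: 41.3
```

```bash
python3 to.py .5612 -.3193 .061 79.8
```

```text
t 9.6 psi 79.8 tilt 0.11 q6 -0.51 d [ 0.0006 -0.0012  0.0337] turn 0.0 gap 0.414 F [ 0.2 -0.  -1.9]
```

{"name": "send_path", "arguments": {
  "steps": [
    [0.0005,-0.001,0.012,0,0.2],
    [0.0005,-0.001,0.022,0,0.2],
    [0.0005,-0.001,0.028,0,0.2],
    [0.0005,-0.001,0.031,0,0.2],
    [0.0005,-0.001,0.033,0,0.2],
    [0.0005,-0.001,0.033,0,0.2],
    [0.0005,-0.001,0.033,0,0.2]
  ]
}}

```text
t: 10.3
tcp_pos: [0.5608, -0.3189, 0.0611]
tool_rot: [0.767, 0.641, 0.0, 0.0]
force: [-0.4, 0.8, 0.7]
finger_gap: 0.418
gripper_force: 41.5
```

```bash
python3 to.py .5612 -.3193 .061 79.8
```

```text
t 10.3 psi 79.8 tilt 0.02 q6 -0.51 d [-0.0003  0.0005  0.0001] turn 0.0 gap 0.418 F [-0.4  0.8  0.7]
```

{"name": "send_path", "arguments": {
  "steps": [
    [0,0,0,0,0.5],
    [0,0,0,0,0.6],
    [0,0,0,0,0.6],
    [0,0,0,0,0.6],
    [0,0,-0.04,0,0.6],
    [0,0,-0.08,0,0.6],
    [0,0,-0.08,0,0.6]
  ]
}}

```text
t: 11.0
tcp_pos: [0.564, -0.3215, 0.1467]
tool_rot: [0.767, 0.641, 0.001, 0.006]
force: [0.7, -0.4, 0.5]
finger_gap: 0.602
gripper_force: 0.0
```

```bash
python3 to.py .574 -.2506 .16 -10.2
```

Run:
```python
from h import *
d=snap("scene");save(d,"scene3");P=cloud(d);c=d["pixels"].astype(int)
br=(c[...,0]-c[...,2]>60); m=np.zeros(br.shape,bool); m[230:340,120:250]=1; br&=m
print(br.sum(),P[br].mean(0))
k=P[m&(np.hypot(P[...,0]-.561,P[...,1]+.3193)<.045)&(abs(P[...,2]-.0605)<.005)];print(len(k),cv2.minAreaRect((k[:,:2]*1000).astype(np.float32)),np.median(k[:,2]))
```

```text
t 11.0 psi 79.81 tilt 0.7 q6 -0.51 d [ 0.0714 -0.0025 -0.0138] turn 1.571 gap 0.602 F [ 0.7 -0.4  0.5]
65 [ 0.56041322 -0.31836915  0.05923002]
596 ((561.26513671875, -318.4365234375), (56.31414031982422, 36.23611831665039), 79.92657470703125) 0.058729032154906824
```

Battery is seated: its top is at the expected height (0.0605, within the camera's bias) and within 1 mm of the bay centre. Next I close the hood.

{"name": "send_path", "arguments": {
  "steps": [
    [0.0715,-0.0025,-0.01,1.571,0.6],
    [0.0715,-0.0025,-0.01,1.571,0.6],
    [0.0715,-0.0025,-0.01,1.571,0.6],
    [0.0715,-0.0025,-0.01,1.571,0.6],
    [0.0715,-0.0025,-0.01,1.571,0.6],
    [0.0715,-0.0025,-0.01,1.571,0.6],
    [0.0715,-0.0025,-0.01,1.571,0.6],
    [0.0715,-0.0025,-0.01,1.571,0.6],
    [0.0715,-0.0025,-0.01,1.571,0.6],
    [0.0715,-0.0025,-0.01,1.571,0.6],
    [0.0715,-0.0025,-0.01,1.571,0.6],
    [0.0715,-0.0025,-0.01,1.571,0.6],
    [0.0715,-0.0025,-0.01,1.571,0.6]
  ]
}}

```text
t: 12.35
tcp_pos: [0.5703, -0.2477, 0.1498]
tool_rot: [0.996, -0.088, -0.001, -0.0]
force: [-0.9, -1.3, 0.2]
finger_gap: 0.597
gripper_force: 0.0
```

```bash
python3 to.py .574 -.2506 .098 -10.2
```

```text
t 12.35 psi -10.12 tilt 0.11 q6 1.16 d [0.0042 0.0022 0.0518] turn 0.001 gap 0.597 F [-0.9 -1.3  0.2]
```

{"name": "send_path", "arguments": {
  "steps": [
    [0.004,0.002,0.02,0,0.6],
    [0.004,0.002,0.045,0,0.6],
    [0.004,0.002,0.052,0,0.6],
    [0.004,0.002,0.052,0,0.6],
    [0.004,0.002,0.052,0,0],
    [0.004,0.002,0.052,0,0],
    [0.004,0.002,0.052,0,0],
    [0.004,0.002,0.052,0,0],
    [0.004,0.002,0.052,0,0],
    [0.004,0.002,0.052,0,0],
    [0.004,0.002,0.052,0,0],
    [0.004,0.002,0.052,0,0],
    [0.004,0.002,0.052,0,0]
  ],
  "force": 30
}}

```text
t: 13.65
tcp_pos: [0.575, -0.2517, 0.1001]
tool_rot: [0.996, -0.089, 0.001, 0.001]
force: [-0.9, -3.0, 5.7]
finger_gap: 0.105
gripper_force: 34.0
```

```bash
python3 to.py .5613 -.3193 .098 -10.2
```

```text
t 13.65 psi -10.21 tilt 0.15 q6 1.16 d [-0.0015  0.0689  0.0022] turn -0.0 gap 0.105 F [-0.9 -3.   5.7]
```

{"name": "send_path", "arguments": {
  "steps": [
    [0,0.015,0,0,0],
    [0,0.03,0,0,0],
    [0,0.045,0,0,0],
    [0,0.055,0,0,0],
    [0,0.063,0,0,0],
    [0,0.068,0,0,0],
    [0,0.069,0,0,0],
    [0,0.07,0,0,0],
    [0,0.07,0,0,0],
    [0,0.07,0,0,0]
  ]
}}

```text
t: 14.65
tcp_pos: [0.5625, -0.3193, 0.1001]
tool_rot: [0.996, -0.089, 0.001, -0.0]
force: [-1.0, 1.0, 7.9]
finger_gap: 0.104
gripper_force: 34.2
```

```bash
python3 to.py .5613 -.3193 .097 -10.2
```

```text
t 14.65 psi -10.23 tilt 0.08 q6 1.06 d [-0.0012  0.0003  0.0031] turn -0.001 gap 0.104 F [-1.   1.   7.9]
```

{"name": "send_path", "arguments": {
  "steps": [
    [0,0.002,0,0,0],
    [0,0.002,0,0,0],
    [0,0.001,0,0,0.4],
    [0,0.001,0,0,0.5],
    [0,0.001,0,0,0.5],
    [0,0,-0.03,0,0.6],
    [0,0,-0.07,0,0.6],
    [0,0,-0.08,0,0.6],
    [0,0,-0.08,0,0.6]
  ]
}}

```text
t: 15.55
tcp_pos: [0.563, -0.3204, 0.1808]
tool_rot: [0.996, -0.089, 0.002, 0.001]
force: [0.6, 0.2, -0.4]
finger_gap: 0.602
gripper_force: 0.0
```

```bash
python3 to.py .4345 .0025 .13 -10.2
```

Run:
```python
from h import *
d=snap("scene");save(d,"scene4");P=cloud(d).reshape(-1,3)
for n,a,b in(("hood",.06,.075),("tab",.085,.097)):
    k=P[(np.hypot(P[:,0]-.561,P[:,1]+.319)<.06)&(P[:,2]>a)&(P[:,2]<b)];print(n,len(k),cv2.minAreaRect((k[:,:2]*1000).astype(np.float32)))
```

```text
t 15.55 psi -10.21 tilt 0.25 q6 1.06 d [-0.1839 -0.2951  0.0495] turn -0.0 gap 0.602 F [ 0.6  0.2 -0.4]
hood 1443 ((561.0164184570312, -320.1583251953125), (66.94207763671875, 69.79515075683594), 79.61177825927734)
tab 128 ((561.2896118164062, -319.94696044921875), (10.096062660217285, 33.57249069213867), 78.82225036621094)
```

The hood is shut: its centre is within about 0.3 mm of the bay centre. Next is the small socket.

{"name": "send_path", "arguments": {
  "steps": [
    [-0.184,-0.295,0.048,0,0.6],
    [-0.184,-0.295,0.048,0,0.6],
    [-0.184,-0.295,0.048,0,0.6],
    [-0.184,-0.295,0.048,0,0.6],
    [-0.184,-0.295,0.048,0,0.6],
    [-0.184,-0.295,0.048,0,0.6],
    [-0.184,-0.295,0.048,0,0.6],
    [-0.184,-0.295,0.048,0,0.6],
    [-0.184,-0.295,0.048,0,0.6],
    [-0.184,-0.295,0.048,0,0.6],
    [-0.184,-0.295,0.048,0,0.6]
  ]
}}

```text
t: 16.7
tcp_pos: [0.4342, 0.0021, 0.1306]
tool_rot: [0.996, -0.09, 0.0, 0.0]
force: [0.1, -0.2, 0.2]
finger_gap: 0.601
gripper_force: 0.0
```

```bash
python3 to.py .4345 .0025 .036 -10.2
```

```text
t 16.7 psi -10.31 tilt 0.05 q6 1.5 d [ 0.0001 -0.0005  0.0946] turn -0.002 gap 0.601 F [ 0.1 -0.2  0.2]
```

{"name": "send_path", "arguments": {
  "steps": [
    [0,0,0.04,0,0.6],
    [0,0,0.075,0,0.6],
    [0,0,0.0935,0,0.6],
    [0,0,0.0935,0,0.6],
    [0,0,0.0935,0,0.1],
    [0,0,0.0935,0,0.1],
    [0,0,0.0935,0,0.1],
    [0,0,0.0935,0,0.1],
    [0,0,0.0935,0,0.1],
    [0,0,0.0935,0,0.1],
    [0,0,0.0935,0,0.1],
    [0,0,0.0935,0,0.1]
  ],
  "force": 40
}}

```text
t: 17.9
tcp_pos: [0.4339, 0.0031, 0.0382]
tool_rot: [0.996, -0.089, 0.001, 0.0]
force: [-0.1, -0.4, 7.3]
finger_gap: 0.292
gripper_force: 39.9
```

```bash
python3 to.py .6874 -.0758 .13 -10.2
```

```text
t 17.9 psi -10.19 tilt 0.13 q6 1.5 d [ 0.2637  0.0328 -0.0912] turn 0.0 gap 0.292 F [-0.1 -0.4  7.3]
```

{"name": "send_path", "arguments": {
  "steps": [
    [0,0,-0.045,0,0.1],
    [0,0,-0.09,0,0.1],
    [0.264,0.033,-0.09,0,0.1],
    [0.264,0.033,-0.09,0,0.1],
    [0.264,0.033,-0.09,0,0.1],
    [0.264,0.033,-0.09,0,0.1],
    [0.264,0.033,-0.09,0,0.1],
    [0.264,0.033,-0.09,0,0.1],
    [0.264,0.033,-0.09,0,0.1],
    [0.264,0.033,-0.09,0,0.1],
    [0.264,0.033,-0.09,0,0.1],
    [0.264,0.033,-0.09,0,0.1]
  ]
}}

```text
t: 19.1
tcp_pos: [0.6857, -0.0752, 0.1272]
tool_rot: [0.996, -0.089, -0.001, -0.0]
force: [0.5, -0.6, -1.8]
finger_gap: 0.29
gripper_force: 39.7
```

```bash
python3 to.py .6874 -.0758 .055 -10.2
```

Run:
```python
from h import *
s=sense();t=s["tcp_pos"];print(t)
for n in("scene","side"):
    d=snap(n);save(d,n+"5");P=cloud(d).reshape(-1,3)
    h=np.hypot(P[:,0]-t[0],P[:,1]-t[1])
    k=P[(h<.011)&(P[:,2]<t[2]+.02)&(P[:,2]>t[2]-.045)];print(n,"sock z",len(k),np.round(np.percentile(k[:,2],[2,50,98]),4) if len(k) else 0)
    k=P[(np.hypot(P[:,0]-.6874,P[:,1]+.0758)<.03)&(P[:,2]<.02)&(P[:,2]>.011)];print("cup",len(k),cv2.minEnclosingCircle((k[:,:2]*1000).astype(np.float32)) if len(k) else 0)
d=snap("wrist");save(d,"wrist5")
```

```text
t 19.1 psi -10.19 tilt 0.12 q6 1.48 d [0.0019 0.0003 0.0722] turn 0.0 gap 0.29 F [ 0.5 -0.6 -1.8]
[ 0.68568449 -0.07520007  0.12718674]
scene sock z 128 [0.1278 0.1295 0.1314]
cup 203 ((687.758056640625, -76.5873794555664), 23.11650848388672)
side sock z 39 [0.0923 0.1293 0.1395]
cup 106 ((687.885986328125, -75.53683471679688), 23.955280303955078)
```

View pics/wrist5.png

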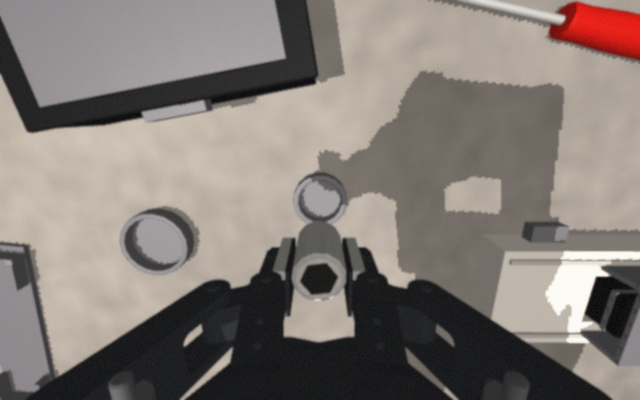

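The wrist view shows the small socket held upright at (319,278), with the small cup in line ahead at (320,199). Lowering it into the cup.

{"name": "send_path", "arguments": {
  "steps": [
    [0.002,0,0.03,0,0.1],
    [0.002,0,0.05,0,0.1],
    [0.002,0,0.063,0,0.1],
    [0.002,0,0.07,0,0.1],
    [0.002,0,0.07,0,0.1],
    [0.002,0,0.07,0,0.1],
    [0.002,0,0.077,0,0.1],
    [0.002,0,0.081,0,0.1],
    [0.002,0,0.084,0,0.1],
    [0.002,0,0.085,0,0.1],
    [0.002,0,0.085,0,0.1]
  ]
}}

```text
t: 20.35
tcp_pos: [0.6892, -0.0763, 0.0424]
tool_rot: [0.996, -0.089, 0.0, -0.0]
force: [-0.1, 1.0, -1.0]
finger_gap: 0.288
gripper_force: 39.8
```

```bash
python3 to.py .6874 -.0758 .042 -10.2
```

```text
t 20.35 psi -10.21 tilt 0.0 q6 1.48 d [-0.0019 -0.0002  0.0004] turn -0.0 gap 0.288 F [-0.1  1.  -1. ]
```

{"name": "send_path", "arguments": {
  "steps": [
    [-0.0015,0,0.001,0,0.1],
    [-0.0015,0,0.001,0,0.1],
    [-0.0015,0,0.001,0,0.45],
    [-0.0015,0,0.001,0,0.5],
    [-0.0015,0,0.001,0,0.5],
    [-0.0015,0,0.001,0,0.5],
    [-0.0015,0,-0.04,0,0.6],
    [-0.0015,0,-0.08,0,0.8],
    [-0.0015,0,-0.09,0,0.8],
    [-0.0015,0,-0.09,0,0.8]
  ]
}}

```text
t: 21.35
tcp_pos: [0.6891, -0.0764, 0.1348]
tool_rot: [0.996, -0.089, 0.002, 0.0]
force: [0.4, -0.4, -0.0]
finger_gap: 0.801
gripper_force: 0.0
```

```bash
python3 to.py .3916 .2775 .135 -10.2
```

Run:
```python
from h import *
for n,o in(("scene",(434.9,2.0)),("side",(434,3.4))):
    d=snap(n);save(d,n+"6");P=cloud(d).reshape(-1,3)
    k=P[(np.hypot(P[:,0]-.6874,P[:,1]+.0758)<.03)&(P[:,2]<.053)&(P[:,2]>.039)];print(n,len(k),cv2.minEnclosingCircle((k[:,:2]*1000).astype(np.float32)),np.percentile(k[:,2],[50,95]))
```

```text
t 21.35 psi -10.21 tilt 0.28 q6 1.48 d [-0.3555 -0.2956 -0.002 ] turn -0.0 gap 0.801 F [ 0.4 -0.4 -0. ]
scene 174 ((689.655029296875, -76.56488800048828), 12.726713180541992) [0.0441469  0.04588492]
side 70 ((688.0967407226562, -74.66004943847656), 13.40224552154541) [0.0463164  0.04831732]
```

Small socket is seated: its top reads 0.0441–0.0463 against 0.046, and it sits within 2 mm of the cup centre. Next is the large socket.

{"name": "send_path", "arguments": {
  "steps": [
    [-0.356,-0.296,0,0,0.8],
    [-0.356,-0.296,0,0,0.8],
    [-0.356,-0.296,0,0,0.8],
    [-0.356,-0.296,0,0,0.8],
    [-0.356,-0.296,0,0,0.8],
    [-0.356,-0.296,0,0,0.8],
    [-0.356,-0.296,0,0,0.8],
    [-0.356,-0.296,0,0,0.8],
    [-0.356,-0.296,0,0,0.8],
    [-0.356,-0.296,0,0,0.8],
    [-0.356,-0.296,0,0,0.8],
    [-0.356,-0.296,0,0,0.8],
    [-0.356,-0.296,0,0,0.8],
    [-0.356,-0.296,0,0,0.8]
  ]
}}

```text
t: 22.85
tcp_pos: [0.3912, 0.2773, 0.1321]
tool_rot: [0.996, -0.09, 0.0, -0.0]
force: [0.2, -0.1, -0.2]
finger_gap: 0.801
gripper_force: 0.0
```

```bash
python3 to.py .3916 .2775 .037 -10.2
```

```text
t 22.85 psi -10.36 tilt 0.02 q6 2.13 d [ 0.0004 -0.0003  0.0951] turn -0.003 gap 0.801 F [ 0.2 -0.1 -0.2]
```

{"name": "send_path", "arguments": {
  "steps": [
    [0,0,0.04,0,0.8],
    [0,0,0.075,0,0.8],
    [0,0,0.094,0,0.8],
    [0,0,0.094,0,0.8],
    [0,0,0.094,0,0.2],
    [0,0,0.094,0,0.2],
    [0,0,0.094,0,0.2],
    [0,0,0.094,0,0.2],
    [0,0,0.094,0,0.2],
    [0,0,0.094,0,0.2],
    [0,0,0.094,0,0.2],
    [0,0,0.094,0,0.2]
  ],
  "force": 50
}}

```text
t: 24.05
tcp_pos: [0.3908, 0.2785, 0.0396]
tool_rot: [0.996, -0.089, 0.001, -0.0]
force: [1.1, -2.8, 6.5]
finger_gap: 0.453
gripper_force: 50.9
```

```bash
python3 to.py .6746 .075 .13 -10.2
```

```text
t 24.05 psi -10.2 tilt 0.16 q6 2.14 d [ 0.3156  0.1499 -0.0898] turn 0.0 gap 0.453 F [ 1.1 -2.8  6.5]
```

{"name": "send_path", "arguments": {
  "steps": [
    [0,0,-0.045,0,0.2],
    [0,0,-0.09,0,0.2],
    [0.316,0.15,-0.09,0,0.2],
    [0.316,0.15,-0.09,0,0.2],
    [0.316,0.15,-0.09,0,0.2],
    [0.316,0.15,-0.09,0,0.2],
    [0.316,0.15,-0.09,0,0.2],
    [0.316,0.15,-0.09,0,0.2],
    [0.316,0.15,-0.09,0,0.2],
    [0.316,0.15,-0.09,0,0.2],
    [0.316,0.15,-0.09,0,0.2],
    [0.316,0.15,-0.09,0,0.2],
    [0.316,0.15,-0.09,0,0.2],
    [0.316,0.15,-0.09,0,0.2]
  ]
}}

```text
t: 25.45
tcp_pos: [0.6731, 0.0759, 0.1283]
tool_rot: [0.996, -0.088, -0.001, -0.0]
force: [-0.2, 1.5, -3.0]
finger_gap: 0.453
gripper_force: 51.8
```

```bash
python3 to.py .6746 .075 .0436 -10.2;  python3 - <<'E'
from h import *
s=sense();t=s["tcp_pos"]
d=snap("scene");P=cloud(d).reshape(-1,3);h=np.hypot(P[:,0]-t[0],P[:,1]-t[1])
k=P[(h<.018)&(P[:,2]<t[2]+.02)&(P[:,2]>t[2])];print("sock top above tcp",len(k),np.percentile(k[:,2],[5,50,95])-t[2])
d=snap("wrist");save(d,"wrist7")
E
```

```text
t 25.45 psi -10.12 tilt 0.07 q6 1.7 d [0.0018 0.0006 0.0847] turn 0.001 gap 0.453 F [-0.2  1.5 -3. ]
sock top above tcp 210 [0.00490883 0.00682618 0.00859318]
```

View pics/wrist7.png

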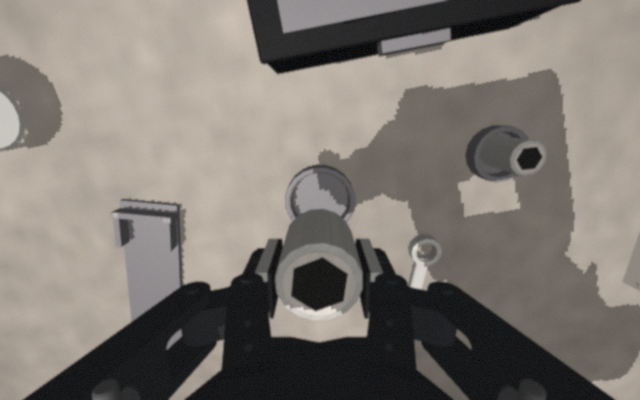

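The large socket is held upright at (319,280), with the large cup at (320,193) beyond it and in line. The small socket stands in its cup at about (500,155). Lowering.

{"name": "send_path", "arguments": {
  "steps": [
    [0.0015,0,0.03,0,0.2],
    [0.0015,0,0.05,0,0.2],
    [0.0015,0,0.063,0,0.2],
    [0.0015,0,0.07,0,0.2],
    [0.0015,0,0.07,0,0.2],
    [0.0015,0,0.076,0,0.2],
    [0.0015,0,0.081,0,0.2],
    [0.0015,0,0.0845,0,0.2],
    [0.0015,0,0.0845,0,0.2],
    [0.0015,0,0.0845,0,0.2]
  ]
}}

```text
t: 26.55
tcp_pos: [0.6758, 0.0744, 0.044]
tool_rot: [0.996, -0.089, 0.0, -0.0]
force: [-0.5, -0.1, -2.5]
finger_gap: 0.451
gripper_force: 52.0
```

```bash
python3 to.py .6746 .075 .0436 -10.2
```

```text
t 26.55 psi -10.22 tilt 0.01 q6 1.69 d [-0.0013 -0.0004  0.0004] turn -0.0 gap 0.451 F [-0.5 -0.1 -2.5]
```

{"name": "send_path", "arguments": {
  "steps": [
    [-0.001,0,0.0015,0,0.2],
    [-0.001,0,0.0015,0,0.2],
    [-0.001,0,0.0015,0,0.6],
    [-0.001,0,0.0015,0,0.7],
    [-0.001,0,0.0015,0,0.7],
    [-0.001,0,0.0015,0,0.7],
    [-0.001,0,-0.04,0,0.7],
    [-0.001,0,-0.08,0,0.6],
    [-0.001,0,-0.09,0,0.6],
    [-0.001,0,-0.09,0,0.6]
  ]
}}

```text
t: 27.55
tcp_pos: [0.6762, 0.0746, 0.1363]
tool_rot: [0.996, -0.089, 0.003, -0.0]
force: [-0.0, 0.2, -0.4]
finger_gap: 0.605
gripper_force: 0.0
```

```bash
python3 to.py .5504 .0073 .11 -17.8
```

Run:
```python
from h import *
for n in("scene","side"):
    d=snap(n);P=cloud(d).reshape(-1,3)
    k=P[(np.hypot(P[:,0]-.6746,P[:,1]-.075)<.035)&(P[:,2]<.059)&(P[:,2]>.045)];print(n,len(k),cv2.minEnclosingCircle((k[:,:2]*1000).astype(np.float32)),np.percentile(k[:,2],[50,95]))
    k=P[(np.hypot(P[:,0]-.5504,P[:,1]-.0073)<.085)&(P[:,2]<.016)&(P[:,2]>.005)];print("spanner",cv2.minAreaRect((k[:,:2]*1000).astype(np.float32)))
```

```text
t 27.55 psi -10.2 tilt 0.29 q6 1.69 d [-0.112   0.0885  0.0257] turn 0.133 gap 0.605 F [-0.   0.2 -0.4]
scene 347 ((676.4839477539062, 74.4850845336914), 20.21849250793457) [0.05027108 0.05217961]
spanner ((551.487548828125, 6.625049591064453), (27.06048011779785, 149.3345947265625), 72.4916000366211)
side 210 ((675.7147827148438, 75.23802185058594), 20.657468795776367) [0.05266489 0.05452785]
spanner ((550.1407470703125, 8.664165496826172), (26.851619720458984, 147.18881225585938), 72.54542541503906)
```

Large socket is seated (top 0.0503–0.0527 against 0.052, about 1.5 mm off centre). Next is the spanner.

{"name": "send_path", "arguments": {
  "steps": [
    [-0.112,0.0885,0.026,0.13,0.5],
    [-0.112,0.0885,0.026,0.13,0.5],
    [-0.112,0.0885,0.026,0.13,0.5],
    [-0.112,0.0885,0.026,0.13,0.5],
    [-0.112,0.0885,0.026,0.13,0.5],
    [-0.112,0.0885,0.026,0.13,0.5],
    [-0.112,0.0885,0.026,0.13,0.5]
  ]
}}

```text
t: 28.35
tcp_pos: [0.5504, 0.0076, 0.1077]
tool_rot: [0.988, -0.153, 0.001, -0.0]
force: [0.5, 0.1, 0.6]
finger_gap: 0.503
gripper_force: 0.0
```

```bash
python3 to.py .5507 .0075 .0255 -17.6
```

```text
t 28.35 psi -17.62 tilt 0.1 q6 1.69 d [0.0002 0.0001 0.0822] turn -0.0 gap 0.503 F [0.5 0.1 0.6]
```

{"name": "send_path", "arguments": {
  "steps": [
    [0,0,0.04,0,0.5],
    [0,0,0.065,0,0.5],
    [0,0,0.08,0,0.5],
    [0,0,0.082,0,0.5],
    [0,0,0.082,0,0.5],
    [0,0,0.082,0,0],
    [0,0,0.082,0,0],
    [0,0,0.082,0,0],
    [0,0,0.082,0,0],
    [0,0,0.082,0,0],
    [0,0,0.082,0,0],
    [0,0,0.082,0,0],
    [0,0,0.082,0,0]
  ],
  "force": 60
}}

```text
t: 29.65
tcp_pos: [0.5497, 0.0073, 0.0272]
tool_rot: [0.988, -0.154, 0.001, -0.0]
force: [-0.7, 0.1, 7.4]
finger_gap: 0.114
gripper_force: 59.1
```

```bash
python3 to.py .606 .2505 .09 -15.5
```

```text
t 29.65 psi -17.66 tilt 0.15 q6 1.69 d [-0.02   -0.2489 -0.0628] turn -0.038 gap 0.114 F [-0.7  0.1  7.4]
```

{"name": "send_path", "arguments": {
  "steps": [
    [0,0,-0.03,0,0],
    [0,0,-0.08,0,0],
    [-0.02,-0.249,-0.08,-0.038,0],
    [-0.02,-0.249,-0.08,-0.038,0],
    [-0.02,-0.249,-0.08,-0.038,0],
    [-0.02,-0.249,-0.08,-0.038,0],
    [-0.02,-0.249,-0.08,-0.038,0],
    [-0.02,-0.249,-0.08,-0.038,0],
    [-0.02,-0.249,-0.08,-0.038,0],
    [-0.02,-0.249,-0.08,-0.038,0],
    [-0.02,-0.249,-0.08,-0.038,0],
    [-0.02,-0.249,-0.08,-0.038,0]
  ]
}}

```text
t: 30.85
tcp_pos: [0.6052, 0.2491, 0.1058]
tool_rot: [0.991, -0.136, -0.0, 0.0]
force: [0.2, -0.4, -1.4]
finger_gap: 0.112
gripper_force: 59.1
```

```bash
python3 to.py .606 .2505 .06 -15.5
```

Run:
```python
from h import *
s=sense();t=s["tcp_pos"];print(t)
for n in ("scene","wrist"):
    d=snap(n);save(d,n+"8");P=cloud(d).reshape(-1,3)
    a=np.radians(-15.5);x=(P[:,:2]-t[:2])@[np.cos(a),np.sin(a)];y=(P[:,:2]-t[:2])@[-np.sin(a),np.cos(a)]
    k=(abs(x)<.09)&(abs(x)>.03)&(abs(y)<.03)&(P[:,2]>t[2]-.035)&(P[:,2]<t[2]+.0)
    print(n,k.sum(),x[k].min(),x[k].max(),y[k].min(),y[k].max(),P[k][:,2].mean()-t[2])
    for sg in(-1,1):
        kk=k&(sg*x>.03);print("  half",sg,kk.sum(),"zmed",np.median(P[kk][:,2])-t[2],"ymed",np.median(y[kk]))
    b=P[(abs(x)<.11)&(abs(y)<.045)&(P[:,2]>.0045)&(P[:,2]<.019)]
    if len(b): print("  cradle",len(b),cv2.minAreaRect((b[:,:2]*1000).astype(np.float32)))
```

```text
t 30.85 psi -15.61 tilt 0.04 q6 2.06 d [ 0.0004 -0.0016  0.0458] turn -0.002 gap 0.112 F [ 0.2 -0.4 -1.4]
[0.60521819 0.24912522 0.10583218]
scene 256 -0.0629817107176647 0.07586912324655437 -0.014565736622662086 0.013439487622174137 -0.02078744668045744
  half -1 28 zmed -0.018692965867456043 ymed 0.00800113018699734
  half 1 228 zmed -0.0197964791731252 ymed -0.001721314962694685
  cradle 500 ((608.5299682617188, 250.22314453125), (51.52819061279297, 186.5341033935547), 73.94683837890625)
wrist 3595 -0.05229146749960651 0.07526732597686245 -0.014130072929107368 0.012973008232643036 -0.016805035581946695
  half -1 907 zmed -0.017171413939928062 ymed 4.486881636120627e-05
  half 1 2688 zmed -0.01632202527720203 ymed -0.0005946459171072538
  cradle 5472 ((634.5104370117188, 242.0135040283203), (49.94191360473633, 129.10110473632812), 74.00361633300781)
```

View pics/wrist8.png

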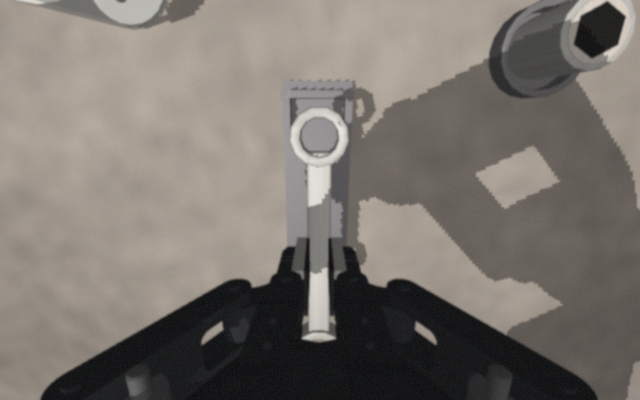

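View pics/scene8.png

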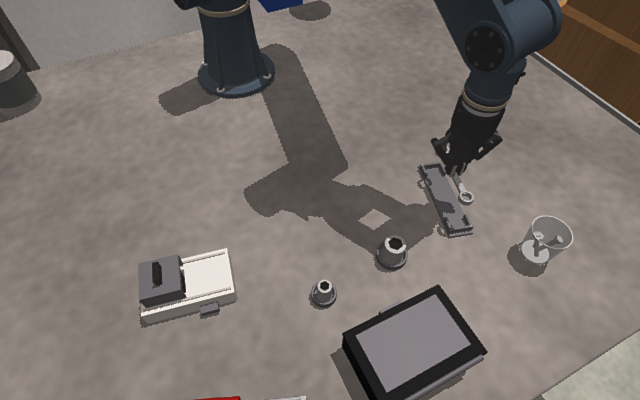

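The wrist view shows the spanner held level at columns 318–320, parallel to the cradle (285–355) with its far ring at (319,137). The scene view shows both sockets in their cups and the hood shut. Lowering.

{"name": "send_path", "arguments": {
  "steps": [
    [0.0005,-0.001,0.03,0.003,0],
    [0.0005,-0.001,0.05,0.003,0],
    [0.0005,-0.001,0.06,0.003,0],
    [0.0005,-0.001,0.066,0.003,0],
    [0.0005,-0.001,0.07,0.003,0],
    [0.0005,-0.001,0.0725,0.003,0],
    [0.0005,-0.001,0.0735,0.003,0],
    [0.0005,-0.001,0.0735,0.003,0],
    [0.0005,-0.001,0.0735,0.003,0]
  ]
}}

```text
t: 31.85
tcp_pos: [0.6063, 0.2517, 0.0329]
tool_rot: [0.991, -0.136, 0.0, -0.0]
force: [-0.3, -0.7, -0.7]
finger_gap: 0.107
gripper_force: 59.1
```

```bash
python3 to.py .6058 .2503 .032 -15.8
```

```text
t 31.85 psi -15.65 tilt 0.06 q6 2.07 d [-0.0002  0.0015  0.0009] turn 0.003 gap 0.107 F [-0.3 -0.7 -0.7]
```

{"name": "send_path", "arguments": {
  "steps": [
    [0,0.001,0.001,0,0],
    [0,0.001,0.001,0,0],
    [0,0.001,0.001,0,0.3],
    [0,0.001,0.001,0,0.35],
    [0,0.001,0.001,0,0.35],
    [0,0.001,0.001,0,0.35],
    [0,0.001,-0.04,0,0.35],
    [0,0.001,-0.09,0,0.35],
    [0,0.001,-0.13,0,0.35],
    [-0.1,0.001,-0.15,0,0.35],
    [-0.18,0.001,-0.17,0,0.35],
    [-0.18,0.001,-0.17,0,0.35],
    [-0.18,0.001,-0.17,0,0.35],
    [-0.18,0.001,-0.17,0,0.35],
    [-0.18,0.001,-0.17,0,0.35]
  ]
}}

```text
t: 33.35
tcp_pos: [0.4324, 0.2995, 0.2029]
tool_rot: [0.991, -0.135, 0.001, -0.0]
force: [0.3, 0.6, 0.7]
finger_gap: 0.348
gripper_force: 0.0
```

Run:
```python
from h import *
for n in("scene","side"):
    d=snap(n);save(d,n+"9");P=cloud(d);c=d["pixels"].astype(int)
    x=P[...,0]-.6058;y=P[...,1]-.2503
    m=(np.hypot(x,y)<.1)&(c.min(-1)>125)&(P[...,2]>.006)&(P[...,2]<.03)
    k=P[m];print(n,"spanner",m.sum(),cv2.minAreaRect((k[:,:2]*1000).astype(np.float32)),np.percentile(k[:,2],[10,50,95]))
    def top(nm,X,Y,r,a,b):
        k=P[(np.hypot(P[...,0]-X,P[...,1]-Y)<r)&(P[...,2]>a)&(P[...,2]<b)];print(nm,len(k),cv2.minAreaRect((k[:,:2]*1000).astype(np.float32)),np.median(k[:,2]))
    top("hood",.5612,-.3195,.055,.062,.077);top("L",.6746,.075,.03,.045,.06);top("S",.6875,-.0758,.025,.039,.052)
    cv2.imwrite(f"pics/c9{n}.png",cv2.resize(cv2.cvtColor(d["pixels"],cv2.COLOR_RGB2BGR)[140:340,120:500] if n=="scene" else cv2.cvtColor(d["pixels"],cv2.COLOR_RGB2BGR)[120:350,150:450],None,fx=2,fy=2))
```

```bash
python3 to.py .6 .25 .2 -15
```

```text
scene spanner 287 ((604.6986083984375, 251.16500854492188), (33.27501678466797, 176.23431396484375), 78.23298645019531) [0.01161087 0.01321522 0.01566365]
hood 1423 ((560.6859741210938, -319.84515380859375), (67.15480041503906, 70.19820404052734), 79.31993103027344) 0.0688719072731463
L 343 ((675.91748046875, 74.12498474121094), (38.17119216918945, 40.13250732421875), 58.048702239990234) 0.05004494283897587
S 175 ((690.074462890625, -76.71393585205078), (23.97355842590332, 24.300437927246094), 63.843597412109375) 0.04428775943128316
side spanner 1303 ((604.8643188476562, 250.87826538085938), (49.9591178894043, 186.19158935546875), 74.2003173828125) [0.00625685 0.01510326 0.01848541]
hood 259 ((561.2982177734375, -318.9244689941406), (68.89937591552734, 70.97441864013672), 80.64710235595703) 0.07118955341706229
L 202 ((676.021240234375, 76.52891540527344), (37.56269836425781, 37.83460235595703), 21.616928100585938) 0.0528155015502938
S 0 ((0.0, 0.0), (0.0, 0.0), 0.0) nan
t 33.45 psi -15.68 tilt 0.1 q6 2.24 d [0.1732 0.0024 0.0026] turn -0.012 gap 0.35 F [1.7 1.1 0.1]
  return _methods._mean(a, axis=axis, dtype=dtype,
  ret = ret.dtype.type(ret / rcount)
```

View pics/c9scene.png

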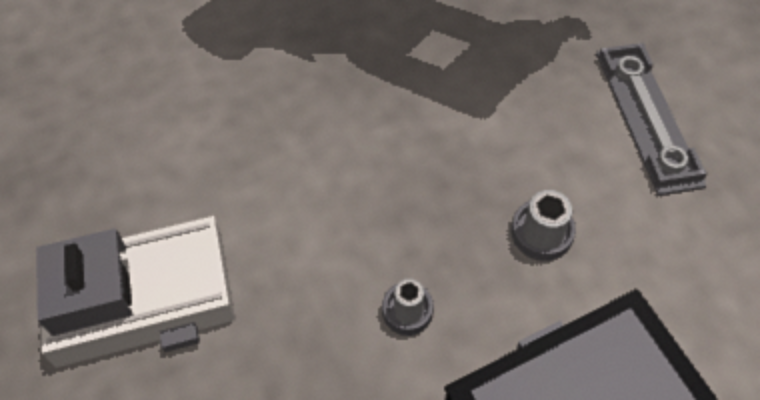

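View pics/c9side.png

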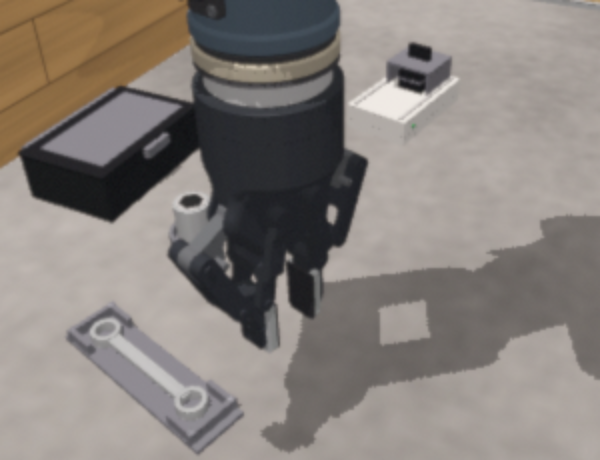

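The scene crop shows the spanner flat in its cradle, with rings at (630,65) and (674,157). Both sockets stand in their cups at (545,225) and (408,305), and the hood is shut over the battery at (85,275). The side view shows the spanner between the end walls, the battery inside the hood at about (411,78), and the gripper clear of everything.

```bash
python3 -c "
from station import job
print(job.sign_off())"
```

```text
the job is handed in; nothing more can be done
None
```

I put the spanner, both sockets and the battery in their holders, slid the hood shut over the battery, released everything and handed the job in after about 33 s; the sign-off did not report a verdict.

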